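# Make up two repair kits at the electronics bench

## Robot

A 6-joint arm with a two-finger parallel gripper is mounted at the origin on the work surface. World frame = base frame: x ahead of the robot, y to its left, z up, the work surface at z = 0. Lengths are in mm, angles in rad, forces in N, time in s.
With the tool pointing down it reaches from about 275 to 725 mm from the base axis. Payload 5.6 kg.
Tool frame: the origin (TCP) lies on the centre line of the jaws, within the pads' length; the fingertips stand manip.tips_ahead ahead of it and the grasp point (between the pads) lies 8 mm behind it (manip.tips_ahead is the distance from the TCP to the fingertips, in mm); y points along the fingers, x is the direction in which the jaws open and shut, and the axes are right-handed (so a half turn about y gives the same grasp; the last joint's range is limited). The gripper opens to 85 mm and grips with 20 to 120 N. Pads are 22 mm wide; open, the fingers measure 114 mm over their backs; the gripper's body (76 mm by 85 mm) begins 54 mm behind the grasp point. The pads swing forward as they close: fully open they stand 13 mm farther back than shut.
Start: joints at [1.549, 0.255, 0.108, 0, -1.424, -0.285], TCP at [166.078, 524.32, 242.283] pointing down, gripper open.
Joint ranges: [-2.95, 2.95], [-1.21, 1.97], [-1.09, 1.5], [-2.87, 1.71], [-2.94, -0.07], [-3.05, 3.05]. Speed limits (rad/s): [2.57, 2.57, 3.14, 3.14, 3.14, 3.14].

## Interface

Orientations are given as a unit quaternion [w, x, y, z].
In Python, from rig import manip gives the robot as it stands. The module is installed in compiled form; this text tells all that it offers.
- The arm moves only by the shell command python3 -m pendant 'ROWS'. ROWS is JSON, a list of rows, each a list of 7 numbers: the shift along the tool's x, y, z as a fraction of full scale, then the turn, a rotation vector about the tool's x, y, z as a fraction of full scale, then the opening, from -1 (shut) to 1 (fully open). In form: [[tx, ty, tz, ax, ay, az, claw], ...]. A call has 1 to 12 rows; each row is the pose to reach, as a shift and turn from the pose commanded when the call began, along the tool's axes at that moment; what a row does not reach only later rows make up. Full scale, the value 1, is 0.1 m for a shift and 1.5 rad for a turn. A row lasts 1/10 s, in which the tool goes at most 50 mm and 8.59 degrees, less where a joint would pass 70% of its speed; a pose out of reach is approached as far as the arm can. A call with a number of a shift or a turn outside -1 to 1 is refused whole. A call with a gripper value outside its range is refused whole. The fingers move at their own pace and stop on an object; the grip force is fixed at half the most. Time passes only in rows, so rows that repeat a pose let the fingers close. It gives the time, the measured TCP pose, the force and the opening at its end, in the units of the state.
- manip.sense(): the state, without advancing time (a new reading comes with each control period).
- manip.snapshot(name): name is "scene" or "top" or "wrist"; returns (picture, depth): 480x640x3 uint8, blue, green, red; 480x640 float32, mm along the optical axis (not along the pixel's ray), 0 where there is no reading.
- manip.camera_model(name): a dict with "fx", "fy", "cx", "cy" (pixels), "rvec" (rotation vector, rad) and "tvec" (3), from world to camera coordinates, as OpenCV has them; the wrist camera has in their place "mount" (4x4, takes a point from camera to tool coordinates, whose origin is the TCP and whose axes are the tool frame's). Camera axes: x right, y down, z forward; pixel columns grow to the right and rows downward; lengths in mm; the calibration is good to about 2 mm. A picture is of the moment at which its call begins: read the wrist's pose just before it. camera_model takes no time and is no camera call.
- manip.sign_off(): hands the job in, once; it reports no verdict.
The state is a dict: "clock": time; "qpos": joint angles; "qd": joint speeds; "joint_efforts": joint torques, N m; "tool_pos": TCP position; "tcp_rot": TCP orientation; "contact_force": force on the tool from outside, world axes, zero at the start; "moment": the same for the moment, N m; "gripper_width": opening from 0.0 (shut) to 1.0 (fully open).
Only numpy, scipy, OpenCV 4.12 (cv2) and the standard library are available. Lean on these libraries where they do the work, as an engineer would, in place of code of your own. Each camera call takes 0.05 s, during which the arm holds its last target. There are 200 camera calls.

## Task

Make up the two repair kits: into the three-bay tray put the driver module, in the wide bay, and the large capacitor and the copper-wound choke, one in each small bay; into the two-bay tray put the fan and the finned heatsink, one in each bay. The module is latched in its test dock, so press the paddle at the dock's front right down until the module pops up before you lift it out, and never pull it against the latch. Set each part down gently, flat on the tray floor and the same way up as you found it, drop nothing, and leave the small capacitor where it stands.

Things in the scene. Friction and masses are not known exactly. Their poses are not given: they have to be found in the camera images.
- module_center (a point): Driver module: grey box with vent slots and brass contacts on top, 40 (its x) x 72 (y) x 40 mm high, 160 g; the point is its centre, 20 mm above its underside. Starts square in the test dock, x across it front to back, underside 20 mm above the bench. Once released, an ejector lifts it 8 mm and it stays up. Grip across the 40 mm, above the dock's walls (32 mm high, 1.5 mm clear of it); lift straight up.
- catch_pad (a point): Press point on top of the dark ribbed paddle, 30 mm wide, at the front of the fixed dock: 18 mm above the bench, 28 mm in front of the module's face (the paddle reaches 10 mm further out). Axes as the dock's: -x points away from the module, z up. Pushed straight down it tips outwards against a spring (4 to 7 N), frees the module after 6 to 8 mm, meets its stop at 8 to 10 mm, and springs back.
- catch (a joint): Angle of the catch on its hinge, rad: 0 with the paddle up, about 0.25 when it lets the module go, 0.32 at its stop.
- cap_large_center (a point): Large capacitor: dark upright can with a bare metal top, 35 mm in diameter, 55 mm high, about 75 g. The point is its centre, 27.5 mm above its underside. Its z axis points up at the start.
- cap_small_center (a point): Small capacitor, not needed: the same look, only 22 mm in diameter and 30 mm high. The point is its centre, 15 mm above its underside. Stays where it is. Its z axis points up at the start.
- choke_center (a point): Choke: ring wound with copper wire, lying flat, 48 mm in diameter, 24 mm high, hole 18 mm, about 110 g. The point is its centre, 12 mm above its underside. Its z axis points up at the start.
- heatsink_center (a point): Heatsink: bare aluminium block of upright fins, 50 mm along the fins (x) x 38 mm (y) x 32 mm high, about 90 g. The point is its centre, 16 mm above its underside. Its z axis points up at the start.
- fan_center (a point): Fan: black square frame with blades and a round hub, lying flat, 40 x 40 mm, 28 mm high, about 50 g. The point is its centre, 14 mm above its underside. Its z axis points up at the start.
- tray3: Three-bay kit tray, grey plastic, fixed, 244 (x) x 108 (y) x 22 mm high, floor 3 mm thick, walls 4 mm. Origin: centre of its underside. Bays in a row along x, each 100 mm wide in y, centred on y = 0: small bays 64 mm long centred at x = -86 and x = -18 mm, wide bay 100 mm long centred at x = +68 mm.
- tray2: Two-bay kit tray, same make, fixed to the bench, 152 mm (x) x 108 mm (y), 22 mm high, floor 3 mm thick, walls 4 mm. Origin: centre of its underside. Two equal bays, 70 mm long and 100 mm wide in y, centred at x = -37 mm and x = +37 mm, y = 0.
Mind the look-alikes: they are no part of the job. Leave any green or pink look-alike of the part that bears cap_large_center alone.

How it is judged:
By the outcome, as a careful person would: the job done as asked, in the order asked, and still so for the second after the job is handed in, with the robot touching nothing.
It also fails if it takes over 120 s, if anything falls off the work surface, if the arm or the gripper's body presses on something with over 40 N, if the wrist force passes 120 N, or if a joint passes its speed limit or range.

## Working session

There is one attempt and no reset: what is moved stays moved. The work goes in short steps, Python scripts to look and compute and a shell command to move; the robot and the scene stay as the last step left them, time stands still between calls to the robot, and variables do not carry over. Pictures are saved under pics/ and viewed, about 12 in all and at most 16, crops included, and the job is handed in when it is done.

```bash
mkdir -p pics; python3 - <<'E'
from rig import manip
import cv2,numpy as np
s=manip.sense();print(s, manip.tips_ahead)
for n in("scene","top"):
    im,d=manip.snapshot(n);cv2.imwrite(f"pics/{n}0.png",im);np.save(f"{n}0.npy",d);print(n,manip.camera_model(n))
print(manip.camera_model("wrist"))
E
```

```text
{'clock': 0.0, 'qpos': array([ 1.54859854e+00,  2.55736372e-01,  1.06955076e-01, -4.73399246e-04,
       -1.42389877e+00, -2.84597096e-01]), 'qd': array([ 0.00071463, -0.00214493,  0.00098984,  0.00086628,  0.00094326,
        0.00129361]), 'joint_efforts': array([ 3.11557988e-04, -3.86634421e+01,  2.37937814e+01,  5.36491290e+00,
       -6.14157761e-03,  1.08356963e-05]), 'tool_pos': array([165.9040527 , 523.86177649, 241.38201197]), 'tcp_rot': array([-0.41717382,  0.41824711, -0.57011365,  0.57096916]), 'contact_force': array([0.25064734, 0.12369174, 0.5475471 ]), 'moment': array([-0.01753491,  0.01852608, -0.00299422]), 'gripper_width': 0.9982890309185314} 11.0
scene {'fx': 614.0690793650393, 'fy': 614.0690793650393, 'cx': 307.8657420582409, 'cy': 245.03324393830488, 'rvec': array([ 1.69229327,  1.59018649, -0.80366522]), 'tvec': array([ -52.4253362 , -283.94031211, 1514.02745821])}
top {'fx': 460.008159938859, 'fy': 460.008159938859, 'cx': 324.4652360842888, 'cy': 236.3941913712146, 'rvec': array([ 2.19252706, -2.19487765,  0.04430053]), 'tvec': array([ -3.21621184, 554.96890893, 971.58078244])}
{'fx': 353.54588281109227, 'fy': 353.54588281109227, 'cx': 322.7859069110654, 'cy': 240.46688369710097, 'mount': array([[ 9.99999456e-01,  5.45877427e-04,  8.88772230e-04,
        -1.86702970e+00],
       [-6.61700822e-04, -3.26658713e-01,  9.45142131e-01,
        -1.31347354e+02],
       [ 8.06256948e-04, -9.45142205e-01, -3.26658174e-01,
         8.42252281e+01],
       [ 0.00000000e+00,  0.00000000e+00,  0.00000000e+00,
         1.00000000e+00]])}
```

View images.

View pics/top0.png

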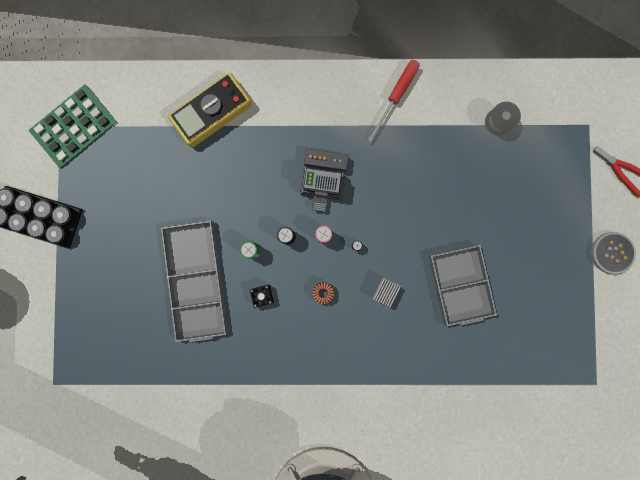

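View pics/scene0.png

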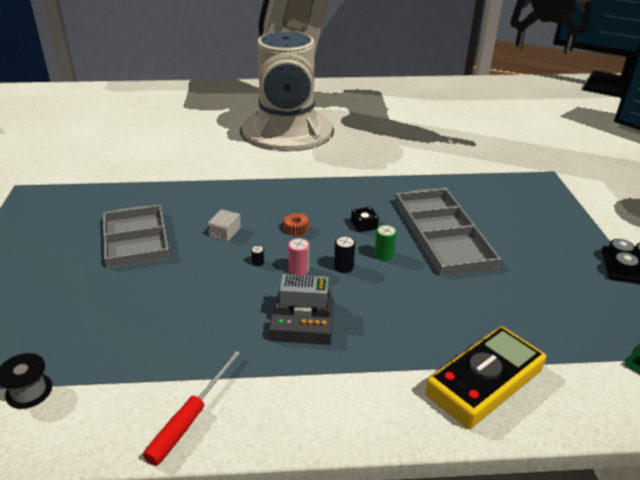

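```bash
python3 - <<'E'
from rig import manip
import numpy as np,cv2
from scipy.spatial.transform import Rotation as R
s=manip.sense();q=s['tcp_rot'];print(R.from_quat(np.r_[q[1:],q[0]]).as_matrix().round(3))
c=manip.camera_model('top');print(R.from_rotvec(c['rvec']).as_matrix().round(3), -R.from_rotvec(c['rvec']).as_matrix().T@c['tvec'])
E
```

```text
[[-0.302 -0.     0.953]
 [-0.953 -0.002 -0.302]
 [ 0.002 -1.     0.   ]]
[[-0.001 -1.    -0.007]
 [-0.999  0.001 -0.048]
 [ 0.048  0.007 -0.999]] [507.9976958  -10.99721327 996.88888702]
```

```bash
cat > h.py <<'E'
from rig import manip
import numpy as np,cv2
from scipy.spatial.transform import Rotation as R
def pose():
    s=manip.sense();q=s['tcp_rot'];return R.from_quat(np.r_[q[1:],q[0]]).as_matrix(),np.array(s['tool_pos'])
def snap(n,f=None):
    Rt,t=pose() 
    im,d=manip.snapshot(n);c=manip.camera_model(n)
    if n=='wrist':
        M=c['mount'];Rw=Rt@M[:3,:3];o=Rt@M[:3,3]+t
    else:
        Rw=R.from_rotvec(c['rvec']).as_matrix().T;o=-Rw@c['tvec']
    if f:cv2.imwrite('pics/'+f,im)
    v,u=np.mgrid[:480,:640]
    r=np.dstack([(u-c['cx'])/c['fx'],(v-c['cy'])/c['fy'],np.ones(u.shape)])@Rw.T
    P=o+r*d[...,None]; P[d==0]=np.nan
    return im,P,r,o
def plane(r,o,m,z):  # points of mask pixels on plane z
    q=r[m];return (o+q*((z-o[2])/q[:,2])[:,None])[:,:2]
def rect(p):
    (c,(w,h),a)=cv2.minAreaRect(p.astype(np.float32));
    return np.round(c,1),round(w,1),round(h,1),round(a,1)
def inv(p): # world point -> delta in tool axes, /100
    Rt,t=pose();return (Rt.T@(np.array(p)-t)/100)
E
python3 - <<'E'
from h import *
im,P,r,o=snap('top')
Z=P[...,2]
print('bench z',np.nanmedian(Z[330:380,100:200]),np.nanmedian(Z[140:200,450:550]))
X,Y=P[...,0],P[...,1]
g=(X>250)&(X<740)&(abs(Y)<500)
m=(g&(Z>8)).astype(np.uint8)
n,L,st,ce=cv2.connectedComponentsWithStats(m)
for i in range(1,n):
    if st[i,4]<15: continue
    k=L==i; zt=np.percentile(Z[k],95)
    k2=k&(Z>zt-5); p=plane(r,o,k2,zt)
    print(ce[i].round(),st[i,4],'top',zt.round(1),rect(p),'mean',p.mean(0).round(1), im[k2].mean(0).round())
E
```

```text
bench z 2.2333933599309717 2.2804531866090656
[326. 160.] 741 top 31.3 (array([718.1,  -7.1]), 90.8, 33.6, 81.7) mean [718.2  -7.3] [87. 91. 92.]
[322. 187.] 1320 top 64.0 (array([6.674e+02, 5.000e-01]), 71.6, 39.8, 81.7) mean [667.2   0.8] [108. 109. 103.]
[193. 284.] 1368 top 25.7 (array([459.6, 273.3]), 247.1, 108.5, 8.2) mean [452.3 272.7] [122. 122. 121.]
[286. 235.] 253 top 59.4 (array([556.2,  75.9]), 31.9, 33.2, 45.1) mean [555.8  76.3] [145. 147. 148.]
[323. 234.] 234 top 59.6 (array([558.2,  -1.7]), 31.8, 33.2, 45.0) mean [558.   -1.8] [165. 163. 181.]
[357. 246.] 84 top 34.6 (array([534.8, -71. ]), 18.8, 18.8, 89.9) mean [535.4 -71.7] [141. 143. 145.]
[250. 250.] 274 top 59.2 (array([526.2, 151.9]), 32.8, 30.6, 89.9) mean [526.4 151.7] [150. 166. 152.]
[465. 288.] 960 top 25.9 (array([ 450. , -295.1]), 155.4, 108.3, 12.3) mean [ 445.  -297.9] [117. 117. 116.]
[386. 292.] 472 top 35.1 (array([ 437.1, -132.9]), 38.0, 49.3, 63.1) mean [ 436.1 -133.3] [152. 156. 158.]
[323. 293.] 307 top 26.9 (array([4.364e+02, 3.000e-01]), 44.1, 43.9, 90.0) mean [4.358e+02 3.000e-01] [ 71.  92. 141.]
[261. 296.] 348 top 31.3 (array([429.1, 129.8]), 40.0, 40.0, 13.6) mean [428.9 129.1] [69. 69. 69.]
```

The top view shows the dock at about (323,185) with its paddle at (320,204), and the dark large capacitor at (286,235). The green and pink look-alikes stand at (250,250) and (324,234). The fan, choke and heatsink lie at (261,296), (323,293) and (386,292), with tray3 on the left and tray2 on the right. The scene view agrees, and the measured sizes and heights match the given ones, with depth reading about 3 mm high. Next I move over the paddle.

```bash
p="python3 -m pendant"; 
python3 -m pendant '[[0.3,0,0.5,0,0,0,-1],[0.6,0,0.98,0,0,0,-1],[0.6,0,0.98,0,0,0,-1]]'
python3 -m pendant '[[0.3,0,0.5,0,0,0,-1],[0.6,0,0.98,0,0,0,-1],[0.6,0,0.98,0,0,0,-1]]'
python3 -m pendant '[[0.3,0,0.5,0,0,0,-1],[0.6,0,0.98,0,0,0,-1],[0.6,0,0.98,0,0,0,-1]]'
python3 -m pendant '[[0.3,0,0.5,0,0,0,-1],[0.6,0,0.98,0,0,0,-1],[0.6,0,0.98,0,0,0,-1]]'
python3 -m pendant '[[0.3,0.2,0.5,0,0,0,-1],[0.6,0.5,0.98,0,0,0,-1],[0.6,0.5,0.98,0,0,0,-1]]'
python3 -m pendant '[[0.3,0.1,0.5,0,-0.107,0,-1],[0.55,0.3,0.9,0,-0.107,0,-1],[0.55,0.3,0.9,0,-0.107,0,-1],[0.55,0.3,0.9,0,-0.107,0,-1]]'
python3 - <<'E'
from h import *
im,P,r,o=snap('wrist','w1.png')
print(pose(),inv([620,7.4,100]),manip.sense()['gripper_width'])
E
```

```text
clock: 0.45
tool_pos: [243.1, 434.7, 242.5]
tcp_rot: [-0.417, 0.417, -0.571, 0.571]
contact_force: [-0.6, -0.2, -0.0]
gripper_width: 0.516
clock: 0.75
tool_pos: [318.3, 348.0, 242.4]
tcp_rot: [-0.417, 0.417, -0.571, 0.571]
contact_force: [-0.3, 0.5, 0.6]
gripper_width: 0.004
clock: 1.05
tool_pos: [393.6, 261.4, 242.2]
tcp_rot: [-0.417, 0.417, -0.571, 0.571]
contact_force: [-0.6, -0.2, 1.5]
gripper_width: -0.001
clock: 1.35
tool_pos: [469.1, 174.5, 241.8]
tcp_rot: [-0.417, 0.417, -0.571, 0.571]
contact_force: [0.3, 0.1, -0.4]
gripper_width: -0.002
clock: 1.65
tool_pos: [543.3, 88.2, 189.8]
tcp_rot: [0.416, -0.418, 0.571, -0.571]
contact_force: [-0.7, 0.0, -0.2]
gripper_width: -0.001
clock: 2.05
tool_pos: [611.9, 9.3, 159.9]
tcp_rot: [0.46, -0.462, 0.537, -0.535]
contact_force: [-0.1, 0.3, 0.5]
gripper_width: -0.003
(array([[-1.47409433e-01, -1.90948939e-03,  9.89073715e-01],
       [-9.89075443e-01, -1.96302825e-04, -1.47410070e-01],
       [ 4.75635928e-04, -9.99998158e-01, -1.85969217e-03]]), array([611.71303285,  10.48469405, 161.19587857])) [0.01800311 0.61180547 0.08764942] -0.0037824708124647648
```

View pics/w1.png

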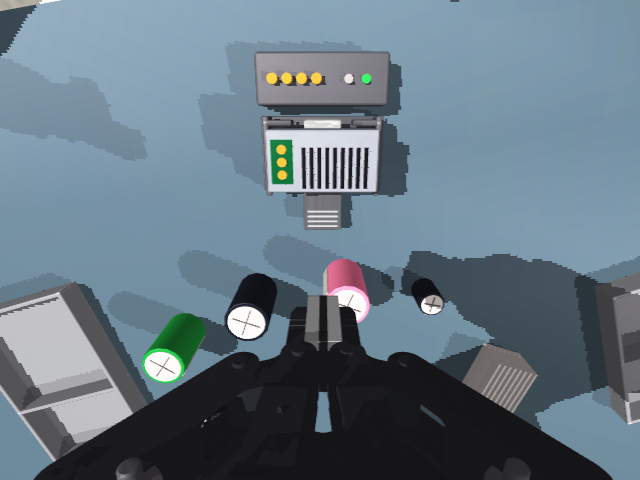

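The wrist view shows the paddle at about (322,212) with the module behind it at (322,160). The closed fingertips are at (322,300), and the image has no obstruction there. I'll check both points.

```bash
python3 - <<'E'
from h import *
im,P,r,o=snap('wrist')
for u,v,z in[(304,229,18),(341,229,18),(322,212,18),(322,150,60)]:
    m=np.zeros((480,640),bool);m[v,u]=1;print(u,v,plane(r,o,m,z).round(1),P[v,u].round(1))
Z=P[...,2];k=(Z>57)&(Z<66)&(P[...,0]>630)&(P[...,0]<710);print(rect(plane(r,o,k,60)),np.median(Z[k]))
print(inv([620,7.4,100]))
E
```

```text
304 229 [[613.4  27.2]] [6.081e+02 2.900e+01 2.000e-01]
341 229 [[609.   -2.5]] [ 6.031e+02 -2.700e+00 -4.000e-01]
322 212 [[625.3  10.7]] [624.9  10.7  16.4]
322 150 [[676.5   3. ]] [676.4   3.   59.7]
(array([669.6,   3. ]), 71.4, 39.3, 81.6) 59.993546804687284
[0.02568203 0.6215089  0.08847729]
```

```bash

python3 -m pendant '[[0,0.3,0.094,0,0,0,-1],[0,0.7,0.094,0,0,0,-1],[0,0.95,0.094,0,0,0,-1],[0,0.95,0.094,0,0,0,-1]]'
python3 -m pendant '[[0,0.1,0,0,0,0,-1],[0,0.23,0,0,0,0,-1],[0,0.25,0,0,0,0,-1],[0,0.25,0,0,0,0,-1],[0,0.25,0,0,0,0,-1]]'
python3 - <<'E'
from h import *
print(pose()[1],inv([621,9,30]),manip.sense()['contact_force'])
E
```

```text
clock: 2.55
tool_pos: [618.1, 10.6, 64.3]
tcp_rot: [0.461, -0.464, 0.536, -0.534]
contact_force: [0.1, 1.0, -0.3]
gripper_width: 0.001
clock: 3.05
tool_pos: [621.6, 9.4, 43.0]
tcp_rot: [-0.463, 0.462, -0.535, 0.535]
contact_force: [0.8, -0.4, 0.4]
gripper_width: 0.0
[621.58385516   9.39295227  43.02535929] [ 0.00477297  0.13024564 -0.00536838] [ 0.7571892  -0.36326084  0.44500762]
```

```bash

python3 -m pendant '[[0,0.08,0,0,0,0,-1],[0,0.12,0,0,0,0,-1],[0,0.14,0,0,0,0,-1],[0,0.16,0,0,0,0,-1],[0,0.17,0,0,0,0,-1],[0,0.18,0,0,0,0,-1],[0,0.19,0,0,0,0,-1],[0,0.2,0,0,0,0,-1],[0,0.2,0,0,0,0,-1],[0,0.2,0,0,0,0,-1]]'
python3 -m pendant '[[0,0.01,0,0,0,0,-1],[0,0.02,0,0,0,0,-1],[0,0.025,0,0,0,0,-1],[0,0.025,0,0,0,0,-1]]'
python3 - <<'E'
from h import *
im,P,r,o=snap('top')
Z=P[...,2];k=(Z>55)&(Z<80)&(P[...,0]>655)&(P[...,0]<690)&(abs(P[...,1])<25);print(np.percentile(Z[k],[10,50,90]))
E
```

```text
clock: 4.05
tool_pos: [619.7, 9.5, 22.2]
tcp_rot: [0.461, -0.463, 0.536, -0.535]
contact_force: [-4.7, 0.9, 4.9]
gripper_width: 0.004
clock: 4.45
tool_pos: [619.7, 9.4, 20.7]
tcp_rot: [0.462, -0.463, 0.536, -0.535]
contact_force: [-8.4, 1.3, 11.1]
gripper_width: 0.005Traceback (most recent call last):
  File "<stdin>", line 3, in <module>
    return _quantile_unchecked(
        a, q, axis, out, overwrite_input, method, keepdims, weights)
    return _ureduce(a,
                    func=_quantile_ureduce_func,
    ...<5 lines>...
                    overwrite_input=overwrite_input,
                    method=method)
    r = func(a, **kwargs)
    result = _quantile(arr,
                       quantiles=q,
    ...<2 lines>...
                       out=out,
                       weights=wgt)
    slices_having_nans = np.isnan(arr[-1, ...])
                                  ~~~^^^^^^^^^
IndexError: index -1 is out of bounds for axis 0 with size 0
```

```bash

python3 - <<'E'
from h import *
im,P,r,o=snap('wrist','w2.png')
print(P[100:240:20,322].round(1).tolist(), P[100:200:20,290].round(1).tolist())
E
```

```text
[[709.4, -1.7, 24.4], [703.0, -0.7, 0.2], [696.5, 0.2, 23.2], [688.4, 1.4, 11.6], [689.2, 1.2, 63.0], [685.5, 1.8, 68.9], [680.2, 2.6, 67.5]] [[710.8, 8.8, 26.5], [704.8, 12.1, 0.8], [698.2, 11.3, 23.9], [690.3, 13.6, 12.5], [690.3, 9.3, 62.5]]
```

View pics/w2.png

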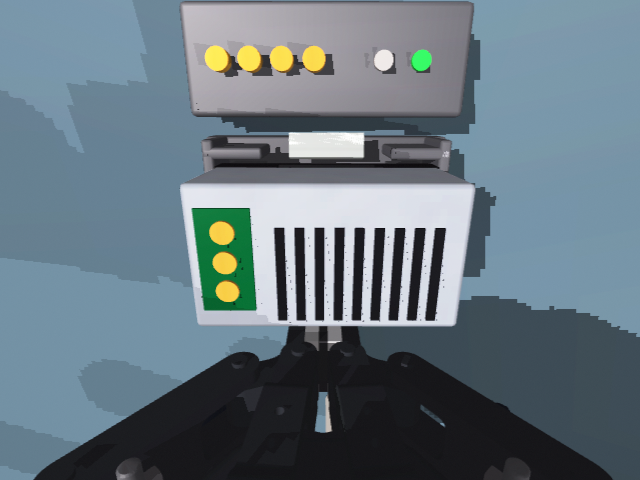

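Pressing worked: the module's top now reads z≈68 (it was 60), so it has popped up, with its front edge at row 325 and its back edge at row 183. I'll measure it again, lift clear, and rotate for the grasp.

```bash

python3 -m pendant '[[0,-0.2,0,0,0,0,-1],[0,-0.6,0,0,0,0,-1],[0,-1,0,0,0,0,-1],[0,-1,0,0,0,0,0.6],[0,-1,0,0,0,0,0.6]]'
python3 - <<'E'
from h import *
im,P,r,o=snap('wrist')
Z=P[...,2];k=(Z>63)&(Z<73)&(P[...,0]>640)&(P[...,0]<700);print(rect(plane(r,o,k,68)),np.median(Z[k]))
E
python3 -m pendant '[[0,0,0,0,-0.1,0,0.6],[0,0,0.25,0,-0.3,0,0.6],[0,0,0.47,0,-1,0,0.6],[0,0,0.47,0,-1,0,0.6],[0,0,0.47,0,-1,0,0.6],[0,0,0.47,0,-1,0,0.6],[0,0,0.47,0,-1,0,0.6],[0,0,0.47,0,-1,0,0.6],[0,0,0.47,0,-1,0,0.6],[0,0,0.47,0,-1,0,0.6],[0,0,0.47,0,-1,0,0.6],[0,0,0.47,0,-1,0,0.6]]'
python3 -m pendant '[[0,0,0,0,-0.048,0,0.6],[0,0,0,0,-0.048,0,0.6]]'
python3 - <<'E'
from h import *
print(pose(),manip.sense()['qpos'].round(2),inv([669,2.2,90]))
E
```

```text
clock: 5.05
tool_pos: [621.8, 9.5, 120.8]
tcp_rot: [-0.463, 0.461, -0.535, 0.536]
contact_force: [-0.4, -0.3, -0.2]
gripper_width: 0.33
(array([669.9,   2.9]), 71.3, 39.7, 81.7) 67.96765024813195
clock: 6.3
tool_pos: [667.0, 2.4, 118.5]
tcp_rot: [-0.703, 0.703, -0.079, 0.077]
contact_force: [-1.1, 0.3, -0.7]
gripper_width: 0.804
clock: 6.5
tool_pos: [667.4, 2.5, 119.2]
tcp_rot: [-0.705, 0.705, -0.052, 0.052]
contact_force: [-0.1, 0.3, -0.7]
gripper_width: 0.801
(array([[ 9.89155924e-01, -9.46141738e-04,  1.46866140e-01],
       [-1.46866362e-01, -1.69536961e-04,  9.89156329e-01],
       [-9.10982849e-04, -9.99999538e-01, -3.06654884e-04]]), array([667.35665494,   2.47717245, 119.17742161])) [ 0.24  0.54  0.23 -0.   -1.26  2.76] [ 1.69281194e-02  2.91759003e-01 -2.38677339e-04]
```

```bash

python3 - <<'E'
from h import *
im,P,r,o=snap('wrist')
Z=P[...,2];k=(Z>63)&(Z<73)&(P[...,0]>640)&(P[...,0]<700)&(abs(P[...,1])<50);print(rect(plane(r,o,k,68)),np.median(Z[k]))
E
python3 -m pendant '[[0.013,0.2,0,0,0,0,0.6],[0.013,0.45,0,0,0,0,0.6],[0.013,0.6,0,0,0,0,0.6],[0.013,0.65,0,0,0,0,0.6],[0.013,0.7,0,0,0,0,0.6],[0.013,0.73,0,0,0,0,0.6],[0.013,0.73,0,0,0,0,0.6]]'
```

```text
(array([669.4,   3.9]), 72.4, 39.6, 81.5) 68.06654552935632
clock: 7.25
tool_pos: [669.1, 2.4, 47.1]
tcp_rot: [0.705, -0.705, 0.051, -0.052]
contact_force: [0.7, 0.2, -0.2]
gripper_width: 0.799
```

```bash

python3 -m pendant '[[0,0,0,0,0,0,0.1],[0,0,0,0,0,0,0],[0,0,0,0,0,0,-0.1],[0,0,0,0,0,0,-0.3],[0,0,0,0,0,0,-1],[0,0,0,0,0,0,-1],[0,0,0,0,0,0,-1]]'
python3 -m pendant '[[0,-0.05,0,0,0,0,-1],[0,-0.1,0,0,0,0,-1],[0,-0.2,0,0,0,0,-1],[0,-0.2,0,0,0,0,-1]]'
```

```text
clock: 7.95
tool_pos: [669.2, 2.4, 47.0]
tcp_rot: [0.705, -0.705, 0.051, -0.051]
contact_force: [0.4, 0.4, 1.3]
gripper_width: 0.463
clock: 8.35
tool_pos: [669.8, 2.3, 68.7]
tcp_rot: [0.705, -0.705, 0.05, -0.052]
contact_force: [0.6, 0.3, -1.6]
gripper_width: 0.458
```

```bash

python3 -m pendant '[[0,-0.3,0,0,0,0,-1],[0,-0.6,0,0,0,0,-1],[0,-0.7,0.05,0,0,0,-1],[-0.1,-0.7,0.2,0,0,0,-1],[-0.35,-0.7,0.5,0,0,0,-1],[-0.607,-0.7,0.863,0,0,0,-1],[-0.607,-0.7,0.863,0,0,0,-1]]'
python3 -m pendant '[[-0.3,0,0.43,0,0,0,-1],[-0.607,0,0.863,0,0,0,-1],[-0.607,0,0.863,0,0,0,-1]]'
python3 -m pendant '[[-0.25,0,0.35,0,-0.08,0,-1],[-0.45,0,0.65,0,-0.193,0,-1],[-0.607,0,0.863,0,-0.193,0,-1],[-0.607,0,0.863,0,-0.193,0,-1],[-0.607,0,0.863,0,-0.193,0,-1]]'
python3 - <<'E'
from h import *
im,P,r,o=snap('wrist','w3.png')
print(pose(),inv([527.8,285.2,32]),manip.sense()['contact_force'])
Z=P[...,2];k=(Z>18)&(Z<27)&(P[...,1]>205)&(P[...,1]<345)&(P[...,0]<600)&(P[...,0]>320);print(rect(plane(r,o,k,22)),k.sum())
E
```

```text
clock: 9.05
tool_pos: [618.0, 101.4, 135.3]
tcp_rot: [0.706, -0.705, 0.051, -0.049]
contact_force: [0.7, -0.3, -1.1]
gripper_width: 0.459
clock: 9.35
tool_pos: [570.3, 195.2, 135.3]
tcp_rot: [0.706, -0.705, 0.051, -0.049]
contact_force: [-0.7, 0.3, -1.9]
gripper_width: 0.456
clock: 9.85
tool_pos: [525.0, 285.2, 135.7]
tcp_rot: [-0.705, 0.706, 0.051, -0.052]
contact_force: [0.7, 0.1, -2.0]
gripper_width: 0.458
(array([[ 9.89586967e-01, -1.31756570e-03, -1.43930184e-01],
       [ 1.43928966e-01, -9.77372005e-04,  9.89587539e-01],
       [-1.44451993e-03, -9.99998654e-01, -7.77558730e-04]]), array([525.52136853, 284.54323575, 135.91927057])) [0.02499545 1.03915487 0.00402765] [ 0.71258342 -0.23451531 -0.98334845]
(array([460.8, 277.7]), 246.8, 108.1, 8.2) 7246
```

View pics/w3.png

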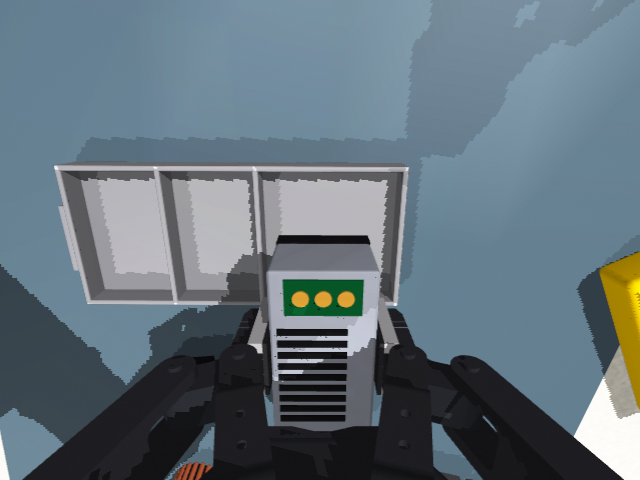

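Held level over the wide bay; the tray is at rows 165–303 and columns 55–408 in the image, and the bay is clear. Lowering now.

```bash

python3 -m pendant '[[0.036,0.3,0.017,0,0,0,-1],[0.036,0.65,0.017,0,0,0,-1],[0.036,0.9,0.017,0,0,0,-1],[0.036,1,0.017,0,0,0,-1],[0.036,1,0.017,0,0,0,-1],[0.036,1,0.017,0,0,0,-1]]'
python3 -m pendant '[[0,0.03,0,0,0,0,-1],[0,0.06,0,0,0,0,-1],[0,0.08,0,0,0,0,-1],[0,0.09,0,0,0,0,-1],[0,0.1,0,0,0,0,-1],[0,0.11,0,0,0,0,-1],[0,0.12,0,0,0,0,-1],[0,0.125,0,0,0,0,-1],[0,0.13,0,0,0,0,-1],[0,0.13,0,0,0,0,-1]]'
```

```text
clock: 10.5
tool_pos: [530.5, 287.1, 38.0]
tcp_rot: [0.706, -0.705, -0.052, 0.05]
contact_force: [-0.5, 0.3, -1.0]
gripper_width: 0.459
clock: 11.5
tool_pos: [529.4, 287.0, 23.7]
tcp_rot: [-0.705, 0.705, 0.051, -0.051]
contact_force: [-0.4, -0.3, -1.7]
gripper_width: 0.459
```

```bash

python3 -m pendant '[[0,0.005,0,0,0,0,-1],[0,0.01,0,0,0,0,-1],[0,0.015,0,0,0,0,-1],[0,0.015,0,0,0,0,-1],[0,0.015,0,0,0,0,-1]]'
```

```text
clock: 12.0
tool_pos: [529.5, 287.1, 22.6]
tcp_rot: [0.705, -0.705, -0.051, 0.051]
contact_force: [-2.2, -0.4, 2.8]
gripper_width: 0.458
```

```bash

python3 -m pendant '[[0,0,0,0,0,0,0.05],[0,0,0,0,0,0,0.15],[0,0,0,0,0,0,0.24],[0,0,0,0,0,0,0.24]]'
python3 -m pendant '[[0,-0.1,0,0,0,0,0.24],[0,-0.3,0,0,0,0,0.24],[0,-0.7,0,0,0,0,0.24],[0,-1,0,0,0,0,0.24],[0,-1,-0.3,0,0,0,0.3],[0,-1,-0.71,0,0,0,0.5],[0,-1,-0.71,0,0,0,0.5]]'
python3 -m pendant '[[0,0,-0.4,0,0,0,0.5],[0,0,-0.71,0,0,0,0.5],[0,0,-0.71,0,0,0,0.5]]'
python3 - <<'E'
from h import *
im,P,r,o=snap('wrist','w4.png')
Z=P[...,2];k=(Z>35)&(Z<47)&(P[...,0]<600)&(P[...,0]>460)&(P[...,1]>230);print('module',rect(plane(r,o,k,43)),np.median(Z[k]))
E
python3 -m pendant '[[-0.03,0,-0.4,0,0,0,0.5],[-0.03,0,-0.7,0,0,0,0.5],[-0.03,0,-0.7,0,0,0,0.5],[-0.03,0,-0.7,0,0,0,0.5]]'
python3 - <<'E'
from h import *
im,P,r,o=snap('wrist','w5.png')
Z=P[...,2];k=((Z>51)&(Z<60)).astype(np.uint8)
n,L,st,ce=cv2.connectedComponentsWithStats(k)
for i in range(1,n):
    if st[i,4]>100:
        p=plane(r,o,L==i,55);print(ce[i],st[i,4],cv2.minEnclosingCircle(p.astype(np.float32)),p.mean(0).round(1),im[L==i].mean(0).round())
print(pose())
E
```

```text
clock: 12.4
tool_pos: [529.5, 287.0, 22.2]
tcp_rot: [-0.705, 0.705, 0.051, -0.051]
contact_force: [1.1, -0.4, -0.1]
gripper_width: 0.621
clock: 13.1
tool_pos: [540.0, 213.4, 123.6]
tcp_rot: [-0.705, 0.705, 0.05, -0.05]
contact_force: [0.3, -0.0, -0.5]
gripper_width: 0.75
clock: 13.4
tool_pos: [550.2, 143.7, 123.1]
tcp_rot: [-0.705, 0.705, 0.05, -0.05]
contact_force: [-0.5, -0.2, 0.0]
gripper_width: 0.751
module (array([532.5, 268.3]), 39.7, 34.5, 8.2) 42.91254295852718
clock: 13.85
tool_pos: [557.2, 77.1, 122.7]
tcp_rot: [0.705, -0.705, -0.051, 0.051]
contact_force: [-0.6, 0.3, 0.6]
gripper_width: 0.747
[287.08478131 127.17825045] 3338 ((527.290283203125, 154.42449951171875), 17.434675216674805) [527.3 155. ] [190. 223. 183.]
[321.81814346 261.84978903] 2370 ((556.8192138671875, 79.92591857910156), 17.82026481628418) [556.9  80.4] [176. 174. 176.]
[309.12232244 366.71815107] 1774 ((559.7316284179688, 2.7472915649414062), 18.621171951293945) [559.4   2.9] [135. 128. 159.]
(array([[ 9.89549848e-01,  5.11465372e-04, -1.44190278e-01],
       [ 1.44190075e-01,  4.12757996e-04,  9.89549924e-01],
       [ 5.65636210e-04, -9.99999784e-01,  3.34696382e-04]]), array([557.14759721,  77.63117617, 122.55832992]))
```

View pics/w5.png

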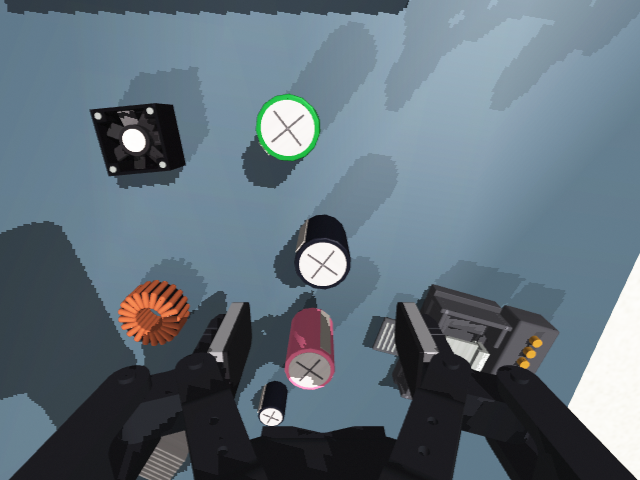

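View pics/w4.png

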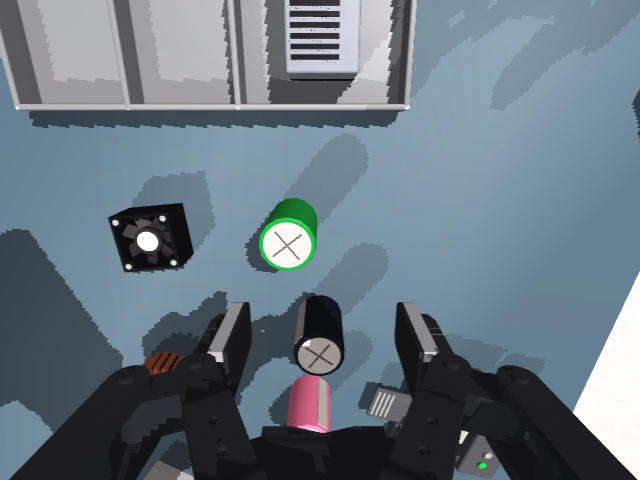

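The image shows the dark capacitor centred between the jaws at (322,262). Green is at (287,127) and pink at (309,367), both clear of the fingers. The other view shows the module standing square in the wide bay.

```bash

python3 -m pendant '[[0,0.3,0.013,0,0,0,0.4],[0,0.6,0.013,0,0,0,0.4],[0,0.85,0.013,0,0,0,0.3],[0,0.95,0.013,0,0,0,0.2],[0,0.956,0.013,0,0,0,0.2],[0,0.956,0.013,0,0,0,0.2]]'
python3 -m pendant '[[0,0,0,0,0,0,0],[0,0,0,0,0,0,-0.1],[0,0,0,0,0,0,-0.2],[0,0,0,0,0,0,-1],[0,0,0,0,0,0,-1],[0,0,0,0,0,0,-1]]'
python3 -m pendant '[[0,-0.05,0,0,0,0,-1],[0,-0.2,0,0,0,0,-1],[0,-0.5,0,0,0,0,-1],[0,-0.9,0,0,0,0,-1],[0,-0.9,0,0,0,0,-1]]'
```

```text
clock: 14.5
tool_pos: [557.6, 78.8, 27.7]
tcp_rot: [0.705, -0.705, -0.052, 0.051]
contact_force: [-0.0, 0.2, 0.7]
gripper_width: 0.599
clock: 15.1
tool_pos: [557.5, 78.4, 28.0]
tcp_rot: [0.705, -0.705, -0.052, 0.05]
contact_force: [-1.4, 1.5, 5.5]
gripper_width: 0.401
clock: 15.6
tool_pos: [560.2, 78.7, 122.8]
tcp_rot: [0.706, -0.705, -0.055, 0.048]
contact_force: [0.3, -0.4, -0.3]
gripper_width: 0.391
```

```bash

python3 -m pendant '[[-0.3,0,0.4,0,0,0,-1],[-0.517,0,0.7,0,0,0,-1],[-0.517,0,0.7,0,0,0,-1]]'
python3 -m pendant '[[-0.3,0,0.4,0,0,0,-1],[-0.517,0,0.7,0,0,0,-1],[-0.517,0,0.7,0,0,0,-1]]'
python3 -m pendant '[[-0.25,0,0.35,0,0.1,0,-1],[-0.45,0,0.6,0,0.2,0,-1],[-0.517,0,0.7,0,1,0,-1],[-0.517,0,0.7,0,1,0,-1],[-0.517,0,0.7,0,1,0,-1],[-0.517,0,0.7,0,1,0,-1],[-0.517,0,0.7,0,1,0,-1],[-0.517,0,0.7,0,1,0,-1],[-0.517,0,0.7,0,1,0,-1],[-0.517,0,0.7,0,1,0,-1],[-0.517,0,0.7,0,1,0,-1],[-0.517,0,0.7,0,1,0,-1]]'
python3 -m pendant '[[0,0,0,0,0.048,0,-1],[0,0,0,0,0.048,0,-1],[0,0,0,0,0.048,0,-1]]'
python3 - <<'E'
from h import *
im,P,r,o=snap('wrist','w6.png')
print(pose(),inv([376.4,264.7,36]))
Z=P[...,2];k=(Z>18)&(Z<27)&(P[...,1]>205)&(P[...,1]<345)&(P[...,0]<600)&(P[...,0]>320);print(rect(plane(r,o,k,22)),k.sum())
E
```

```text
clock: 15.9
tool_pos: [493.0, 141.8, 116.7]
tcp_rot: [0.706, -0.705, -0.052, 0.052]
contact_force: [0.3, -0.2, -0.6]
gripper_width: 0.395
clock: 16.2
tool_pos: [432.3, 203.6, 116.8]
tcp_rot: [0.705, -0.705, -0.052, 0.052]
contact_force: [0.4, -1.0, 0.1]
gripper_width: 0.397
clock: 17.4
tool_pos: [373.4, 263.3, 116.6]
tcp_rot: [-0.551, 0.551, -0.443, 0.443]
contact_force: [0.1, 0.3, -0.6]
gripper_width: 0.394
clock: 17.7
tool_pos: [373.2, 263.5, 116.7]
tcp_rot: [0.535, -0.535, 0.462, -0.462]
contact_force: [-0.7, 0.1, -1.6]
gripper_width: 0.396
(array([[ 1.45500726e-01, -3.81634695e-06,  9.89358145e-01],
       [-9.89358145e-01, -3.53093523e-06,  1.45500726e-01],
       [ 2.93807827e-06, -1.00000000e+00, -4.28948757e-06]]), array([373.14048982, 263.53507498, 116.67448697])) [-0.00678504  0.8067447   0.03394666]
(array([429.4, 272.7]), 179.2, 107.4, 8.1) 7699
```

View pics/w6.png

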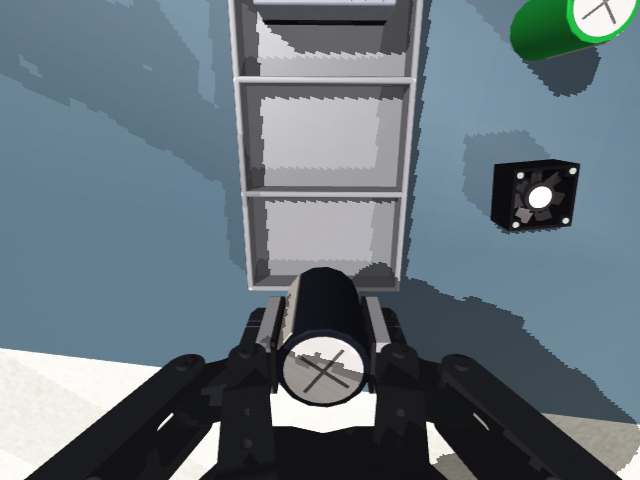

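The capacitor is held upright, over the end small bay (rows 193–288 in the picture). The near tray end measures (340.7,260.0), against (340.7,259.6) predicted.

```bash

python3 -m pendant '[[-0.007,0.25,0.034,0,0,0,-1],[-0.007,0.5,0.034,0,0,0,-1],[-0.007,0.7,0.034,0,0,0,-1],[-0.007,0.8,0.034,0,0,0,-1],[-0.007,0.81,0.034,0,0,0,-1],[-0.007,0.82,0.034,0,0,0,-1],[-0.007,0.83,0.034,0,0,0,-1],[-0.007,0.835,0.034,0,0,0,-1],[-0.007,0.84,0.034,0,0,0,-1],[-0.007,0.845,0.034,0,0,0,-1],[-0.007,0.845,0.034,0,0,0,-1]]'
python3 -m pendant '[[0,0.005,0,0,0,0,-1],[0,0.01,0,0,0,0,-1],[0,0.01,0,0,0,0,-1]]'
```

```text
clock: 18.85
tool_pos: [376.3, 264.8, 32.3]
tcp_rot: [0.535, -0.534, 0.463, -0.463]
contact_force: [-0.8, -0.4, -1.1]
gripper_width: 0.398
clock: 19.15
tool_pos: [376.3, 264.7, 31.1]
tcp_rot: [-0.534, 0.535, -0.463, 0.463]
contact_force: [-0.7, -0.2, -0.5]
gripper_width: 0.395
```

```bash

python3 -m pendant '[[0,0.004,0,0,0,0,-1],[0,0.008,0,0,0,0,-1],[0,0.008,0,0,0,0,-1]]'
python3 -m pendant '[[0,0.004,0,0,0,0,-1],[0,0.008,0,0,0,0,-1],[0,0.008,0,0,0,0,-1]]'
```

```text
clock: 19.45
tool_pos: [376.4, 264.8, 31.0]
tcp_rot: [0.535, -0.534, 0.463, -0.463]
contact_force: [-2.8, -1.0, 6.1]
gripper_width: 0.397
clock: 19.75
tool_pos: [376.4, 264.8, 30.9]
tcp_rot: [0.535, -0.534, 0.463, -0.463]
contact_force: [-5.4, -1.1, 14.3]
gripper_width: 0.394
```

```bash

python3 -m pendant '[[0,-0.01,0,0,0,0,-1],[0,-0.01,0,0,0,0,-0.1],[0,-0.01,0,0,0,0,0],[0,-0.01,0,0,0,0,0.2],[0,-0.01,0,0,0,0,0.2]]'
python3 -m pendant '[[0,-0.1,0,0,0,0,0.2],[0,-0.3,0,0,0,0,0.2],[0,-0.7,0,0,0,0,0.2],[0,-0.95,0,0,0,0,0.2],[0.3,-0.95,0,0,0,0,0.6],[0.89,-0.95,0.07,0,0,0,0.7],[0.89,-0.95,0.07,0,0,0,0.7]]'
python3 -m pendant '[[0.5,0,0.04,0,0,0,0.7],[0.89,0,0.07,0,0,0,0.7],[0.89,0,0.07,0,0,0,0.7]]'
python3 -m pendant '[[0.5,0,0.04,0,0,0,0.7],[0.89,0,0.07,0,0,0,0.7],[0.89,0,0.07,0,0,0,0.7],[0.89,0,0.07,0,0,0,0.7]]'
python3 - <<'E'
from h import *
im,P,r,o=snap('wrist','w7.png')
Z=P[...,2];k=((Z>19)&(Z<29)&(im[...,2]>im[...,0]*1.3)).astype(np.uint8)
n,L,st,ce=cv2.connectedComponentsWithStats(k)
for i in range(1,n):
    if st[i,4]>100:
        p=plane(r,o,L==i,23);print(ce[i],st[i,4],cv2.minEnclosingCircle(p.astype(np.float32)),p.mean(0).round(1),rect(p))
print(pose())
E
```

```text
clock: 20.25
tool_pos: [376.3, 264.7, 30.4]
tcp_rot: [-0.534, 0.535, -0.463, 0.463]
contact_force: [0.3, -0.2, -0.1]
gripper_width: 0.6
clock: 20.95
tool_pos: [396.0, 174.7, 126.5]
tcp_rot: [0.534, -0.534, 0.463, -0.464]
contact_force: [0.0, 0.5, -0.2]
gripper_width: 0.85
clock: 21.25
tool_pos: [415.8, 87.5, 126.1]
tcp_rot: [-0.533, 0.534, -0.464, 0.464]
contact_force: [-0.5, 0.3, -0.4]
gripper_width: 0.85
clock: 21.65
tool_pos: [435.5, 3.3, 125.9]
tcp_rot: [0.534, -0.534, 0.463, -0.463]
contact_force: [0.7, 0.7, -0.2]
gripper_width: 0.853
[326.57701613 242.38225806] 2480 ((437.48944091796875, 2.0965847969055176), 23.527618408203125) [438.    2.5] (array([437.4,   2.4]), 45.7, 46.3, 71.5)
(array([[ 1.42217230e-01,  3.91449095e-04,  9.89835394e-01],
       [-9.89835445e-01,  2.84695588e-04,  1.42217125e-01],
       [-2.26131004e-04, -9.99999883e-01,  4.27958807e-04]]), array([435.37929001,   3.90706905, 125.88408553]))
```

View pics/w7.png

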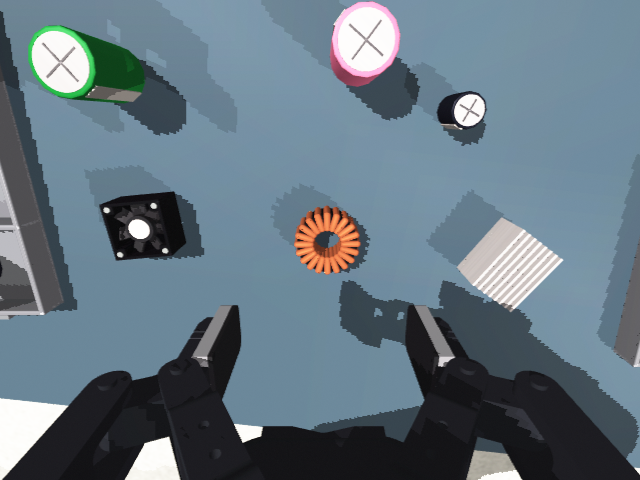

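The choke lies at (327,242), centred between the open jaws and clear of everything; the fan is at (142,228) and the heatsink at (510,263).

```bash

python3 -m pendant '[[0.019,0.3,0.018,0,0,0,0.6],[0.019,0.65,0.018,0,0,0,0.6],[0.019,0.9,0.018,0,0,0,0.6],[0.019,1,0.018,0,0,0,0.6],[0.019,1,0.018,0,0,0,0.6],[0.019,1,0.018,0,0,0,0.5]]'
python3 -m pendant '[[0,0.04,0,0,0,0,0.4],[0,0.08,0,0,0,0,0.4],[0,0.1,0,0,0,0,0.4],[0,0.11,0,0,0,0,0.4],[0,0.11,0,0,0,0,0.4]]'
python3 -m pendant '[[0,0,0,0,0,0,0.25],[0,0,0,0,0,0,0.15],[0,0,0,0,0,0,0.05],[0,0,0,0,0,0,-0.3],[0,0,0,0,0,0,-1],[0,0,0,0,0,0,-1],[0,0,0,0,0,0,-1]]'
python3 -m pendant '[[0,-0.05,0,0,0,0,-1],[0,-0.2,0,0,0,0,-1],[0,-0.5,0,0,0,0,-1],[0,-0.9,0,0,0,0,-1],[0,-0.9,0,0,0,0,-1]]'
python3 - <<'E'
from h import *
print(pose()[1],inv([443.7,274.4,105]))
E
```

```text
clock: 22.3
tool_pos: [438.2, 2.6, 26.6]
tcp_rot: [0.535, -0.534, 0.462, -0.463]
contact_force: [1.2, -0.6, 1.0]
gripper_width: 0.75
clock: 22.8
tool_pos: [437.2, 1.8, 14.5]
tcp_rot: [-0.534, 0.534, -0.463, 0.463]
contact_force: [-1.1, -0.4, -0.1]
gripper_width: 0.7
clock: 23.5
tool_pos: [437.4, 1.8, 15.2]
tcp_rot: [0.535, -0.535, 0.463, -0.463]
contact_force: [-1.8, -0.2, 6.0]
gripper_width: 0.539
clock: 24.0
tool_pos: [440.7, 2.5, 109.6]
tcp_rot: [0.538, -0.532, 0.46, -0.465]
contact_force: [1.2, 1.0, -1.0]
gripper_width: 0.538
[440.74248175   2.54741387 109.64014357] [-2.68598987  0.0518068   0.41974412]
```

```bash

python3 -m pendant '[[-0.4,0,0.07,0,0,0,-1],[-0.895,0,0.14,0,0,0,-1],[-0.895,0,0.14,0,0,0,-1]]'
python3 -m pendant '[[-0.5,0,0.07,0,0,0,-1],[-0.895,0,0.14,0,0,0,-1],[-0.895,0,0.14,0,0,0,-1]]'
python3 -m pendant '[[-0.5,0,0.07,0,0,0,-1],[-0.895,0,0.14,0,0,0,-1],[-0.895,0,0.14,0,0,0,-1],[-0.895,0,0.14,0,0,0,-1],[-0.895,0,0.14,0,0,0,-1]]'
python3 - <<'E'
from h import *
im,P,r,o=snap('wrist','w8.png')
print(pose()[1],inv([443.7,274.4,24]))
E
```

```text
clock: 24.3
tool_pos: [438.6, 96.7, 104.5]
tcp_rot: [0.536, -0.535, 0.462, -0.462]
contact_force: [0.1, -1.2, -1.6]
gripper_width: 0.541
clock: 24.6
tool_pos: [439.7, 186.7, 104.2]
tcp_rot: [0.536, -0.535, 0.462, -0.462]
contact_force: [0.3, -0.4, -1.7]
gripper_width: 0.538
clock: 25.1
tool_pos: [440.2, 272.5, 104.1]
tcp_rot: [-0.534, 0.535, -0.463, 0.463]
contact_force: [0.5, 0.9, -1.7]
gripper_width: 0.538
[440.32327696 272.41706695 104.30861057] [-0.0152878   0.80304767  0.03689769]
```

View pics/w8.png

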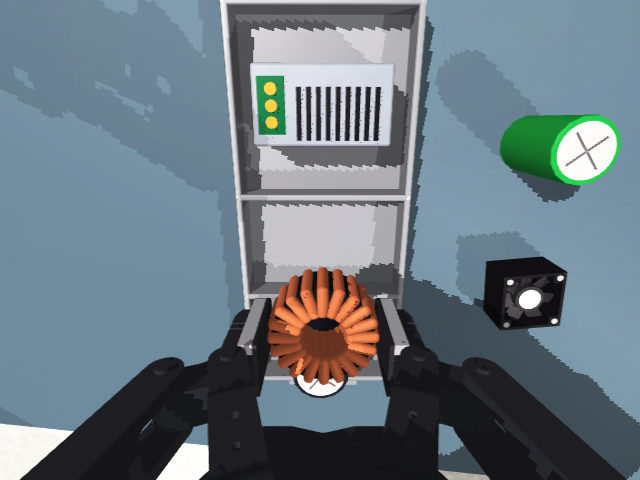

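The choke is held level above the middle bay (rows 197–297), the module is square in its bay, and the capacitor's top is visible at (320,380). Lowering.

```bash

python3 -m pendant '[[-0.015,0.25,0.037,0,0,0,-1],[-0.015,0.5,0.037,0,0,0,-1],[-0.015,0.7,0.037,0,0,0,-1],[-0.015,0.78,0.037,0,0,0,-1],[-0.015,0.81,0.037,0,0,0,-1],[-0.015,0.82,0.037,0,0,0,-1],[-0.015,0.83,0.037,0,0,0,-1],[-0.015,0.84,0.037,0,0,0,-1],[-0.015,0.845,0.037,0,0,0,-1],[-0.015,0.85,0.037,0,0,0,-1],[-0.015,0.85,0.037,0,0,0,-1]]'
python3 -m pendant '[[0,0.005,0,0,0,0,-1],[0,0.01,0,0,0,0,-1],[0,0.01,0,0,0,0,-1]]'
```

```text
clock: 26.25
tool_pos: [444.0, 275.7, 19.7]
tcp_rot: [0.535, -0.534, 0.463, -0.463]
contact_force: [0.3, -0.0, -1.4]
gripper_width: 0.541
clock: 26.55
tool_pos: [443.9, 275.6, 18.5]
tcp_rot: [-0.534, 0.535, -0.463, 0.463]
contact_force: [-0.3, -0.4, -1.5]
gripper_width: 0.541
```

```bash

python3 -m pendant '[[0,0.004,0,0,0,0,-1],[0,0.007,0,0,0,0,-1],[0,0.007,0,0,0,0,-1]]'
```

```text
clock: 26.85
tool_pos: [444.0, 275.7, 18.3]
tcp_rot: [0.535, -0.534, 0.463, -0.463]
contact_force: [-3.9, -0.7, 4.4]
gripper_width: 0.542
```

```bash

python3 -m pendant '[[0,0,0,0,0,0,0.15],[0,0,0,0,0,0,0.25],[0,0,0,0,0,0,0.33],[0,0,0,0,0,0,0.33]]'
python3 -m pendant '[[0,-0.1,0,0,0,0,0.33],[0,-0.3,0,0,0,0,0.33],[0,-0.7,0,0,0,0,0.33],[0,-1,0,0,0,0,0.33],[0.3,-1,-0.1,0,0,0,0.5],[0.7,-1,-0.17,0,0,0,0.6],[0.7,-1,-0.17,0,0,0,0.6]]'
python3 -m pendant '[[0.4,0,-0.1,0,-0.062,0,0.6],[0.7,0,-0.17,0,-0.062,0,0.6],[0.7,0,-0.17,0,-0.062,0,0.6],[0.7,0,-0.17,0,-0.062,0,0.6],[0.7,0,-0.17,0,-0.062,0,0.6]]'
python3 - <<'E'
from h import *
im,P,r,o=snap('wrist','w9.png')
Z=P[...,2];X=P[...,0];Y=P[...,1]
k=((Z>24)&(Z<33)&(X>390)&(X<470)&(Y>95)&(Y<170));p=plane(r,o,k,28);print('fan',rect(p),k.sum())
k=((Z>51)&(Z<62)&(Y>230));p=plane(r,o,k,58);print('cap',p.mean(0),k.sum())
print(pose())
E
python3 - <<'E'
from h import *
p=[430.8,132.3,18];print(inv(p))
E
```

```text
clock: 27.25
tool_pos: [444.0, 275.7, 17.8]
tcp_rot: [0.534, -0.534, 0.463, -0.463]
contact_force: [-0.0, -0.0, 0.9]
gripper_width: 0.665
clock: 27.95
tool_pos: [436.3, 200.8, 118.9]
tcp_rot: [-0.534, 0.534, -0.464, 0.464]
contact_force: [0.3, 0.7, -0.2]
gripper_width: 0.798
clock: 28.45
tool_pos: [430.7, 132.9, 118.3]
tcp_rot: [0.556, -0.555, 0.437, -0.438]
contact_force: [0.6, -0.6, 0.4]
gripper_width: 0.796
fan (array([430.9, 132.8]), 40.9, 40.0, 13.6) 1393
cap [378.65047547 264.57934904] 2565
(array([[ 2.34682131e-01,  5.75384724e-04,  9.72071996e-01],
       [-9.72072134e-01,  3.98715973e-04,  2.34681928e-01],
       [-2.52548235e-04, -9.99999755e-01,  6.52886971e-04]]), array([430.66214765, 133.05202753, 118.16216406]))
[ 0.00788672  1.00161919 -0.00107879]
```

View pics/w9.png

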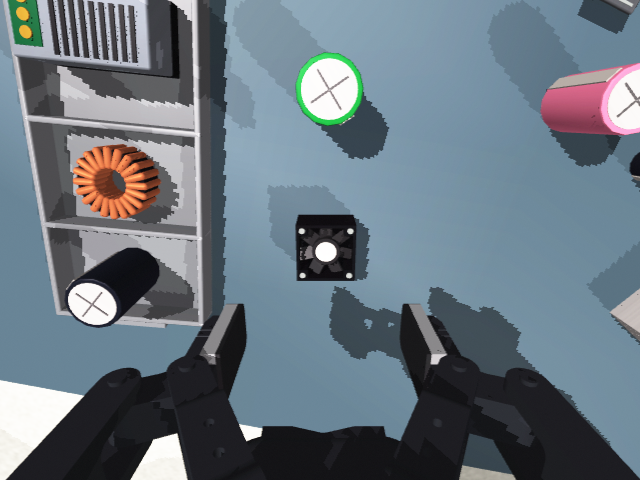

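All three tray3 parts are upright in their bays: the module at top left, the choke at (115,182) and the capacitor at (95,300). The fan is at (326,250), squared up between the jaws. Grasping the fan.

```bash

python3 -m pendant '[[0.005,0.3,0,0,0,0,0.5],[0.005,0.65,0,0,0,0,0.4],[0.005,0.9,0,0,0,0,0.3],[0.005,0.97,0,0,0,0,0.2],[0.005,1,0,0,0,0,0.2],[0.005,1,0,0,0,0,0.2]]'
python3 -m pendant '[[0,0.02,0,0,0,0,0.2],[0,0.035,0,0,0,0,0.2],[0,0.035,0,0,0,0,0.2]]'
python3 -m pendant '[[0,0,0,0,0,0,0.1],[0,0,0,0,0,0,0],[0,0,0,0,0,0,-0.05],[0,0,0,0,0,0,-0.3],[0,0,0,0,0,0,-1],[0,0,0,0,0,0,-1],[0,0,0,0,0,0,-1]]'
python3 -m pendant '[[0,-0.05,0,0,0,0,-1],[0,-0.2,0,0,0,0,-1],[0,-0.5,0,0,0,0,-1],[0,-1,0,0,0,0,-1],[0,-1,0,0,0,0,-1],[0,-1,0,0,0,0,-1]]'
python3 - <<'E'
from h import *
print(pose()[1])
a=np.radians(12.3)
for o in([450,-295.1],[451.7,-293]):
  for s in(-37,37):print(np.array(o)+s*np.array([np.cos(a),np.sin(a)]))
print(inv([488,-285,110]))
E
```

```text
clock: 29.1
tool_pos: [431.1, 132.4, 18.6]
tcp_rot: [0.556, -0.555, 0.437, -0.438]
contact_force: [-1.0, -0.3, -0.7]
gripper_width: 0.602
clock: 29.4
tool_pos: [430.7, 131.9, 14.8]
tcp_rot: [0.556, -0.555, 0.438, -0.438]
contact_force: [-0.4, 0.3, 0.0]
gripper_width: 0.6
clock: 30.1
tool_pos: [430.7, 131.8, 14.8]
tcp_rot: [0.556, -0.555, 0.437, -0.438]
contact_force: [-0.9, -0.9, 6.2]
gripper_width: 0.458
clock: 30.7
tool_pos: [430.9, 132.2, 115.4]
tcp_rot: [0.556, -0.554, 0.438, -0.438]
contact_force: [0.2, -0.3, -1.6]
gripper_width: 0.459
[430.86760642 132.24585001 115.42392201]
[ 413.84931375 -302.98212429]
[ 486.15068625 -287.21787571]
[ 415.54931375 -300.88212429]
[ 487.85068625 -285.11787571]
[ 4.19050224  0.04636651 -0.41988565]
```

```bash

python3 -m pendant '[[0.4,0,-0.04,0,0.015,0,-1],[0.838,0,-0.084,0,0.015,0,-1],[0.838,0,-0.084,0,0.015,0,-1]]'
python3 -m pendant '[[0.5,0,-0.03,0,0,0,-1],[0.838,0,-0.065,0,0,0,-1],[0.838,0,-0.065,0,0,0,-1]]'
python3 -m pendant '[[0.5,0,-0.03,0,0,0,-1],[0.838,0,-0.065,0,0,0,-1],[0.838,0,-0.065,0,0,0,-1]]'
python3 -m pendant '[[0.5,0,-0.03,0,0,0,-1],[0.838,0,-0.065,0,0,0,-1],[0.838,0,-0.065,0,0,0,-1]]'
python3 -m pendant '[[0.5,0,-0.03,0,0,0,-1],[0.838,0,-0.065,0,0,0,-1],[0.838,0,-0.065,0,0,0,-1],[0.838,0,-0.065,0,0,0,-1],[0.838,0,-0.065,0,0,0,-1]]'
python3 - <<'E'
from h import *
im,P,r,o=snap('wrist','w10.png')
Z=P[...,2];X=P[...,0];Y=P[...,1]
k=((Z>18)&(Z<27)&(X>350)&(X<560)&(Y<-215)&(Y>-375));p=plane(r,o,k,22);print('tray',rect(p),k.sum())
print(pose(),inv([487.8,-285.1,24]))
E
```

```text
clock: 31.0
tool_pos: [440.6, 44.6, 112.8]
tcp_rot: [-0.548, 0.551, -0.446, 0.444]
contact_force: [0.5, 0.5, -0.1]
gripper_width: 0.451
clock: 31.3
tool_pos: [452.3, -37.7, 112.9]
tcp_rot: [-0.549, 0.551, -0.446, 0.444]
contact_force: [0.2, 0.1, -1.0]
gripper_width: 0.457
clock: 31.6
tool_pos: [464.1, -120.5, 112.9]
tcp_rot: [-0.549, 0.55, -0.445, 0.444]
contact_force: [-0.5, 1.1, -0.5]
gripper_width: 0.455
clock: 31.9
tool_pos: [475.9, -203.5, 113.0]
tcp_rot: [-0.549, 0.55, -0.445, 0.444]
contact_force: [-0.4, 0.7, -0.1]
gripper_width: 0.453
clock: 32.4
tool_pos: [487.4, -283.4, 113.8]
tcp_rot: [-0.551, 0.551, -0.444, 0.443]
contact_force: [-0.3, 0.4, -0.8]
gripper_width: 0.455
tray (array([ 452. , -293.7]), 154.7, 107.4, 12.3) 2918
(array([[ 2.13352160e-01, -6.49613043e-04,  9.76975145e-01],
       [-9.76975118e-01,  5.63049245e-04,  2.13352528e-01],
       [-6.88681703e-04, -9.99999630e-01, -5.14528007e-04]]), array([ 487.48191621, -283.38311974,  114.07429484])) [ 1.80724567e-02  9.00730882e-01 -9.19503761e-05]
```

View pics/w10.png

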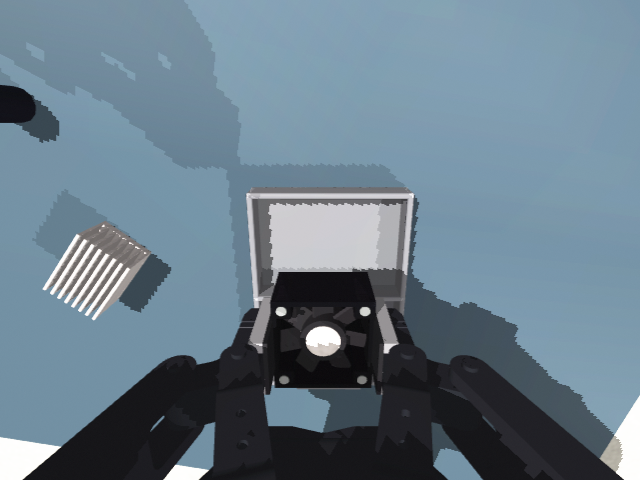

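The fan is held square above tray2's far bay (rows 190–300); the tray measures (452,−293.7) at 12.3°, in agreement with the top view.

```bash

python3 -m pendant '[[0.023,0.25,0.006,0,0,0,-1],[0.023,0.55,0.006,0,0,0,-1],[0.023,0.8,0.006,0,0,0,-1],[0.023,0.88,0.006,0,0,0,-1],[0.023,0.91,0.006,0,0,0,-1],[0.023,0.92,0.006,0,0,0,-1],[0.023,0.93,0.006,0,0,0,-1],[0.023,0.938,0.006,0,0,0,-1],[0.023,0.945,0.006,0,0,0,-1],[0.023,0.945,0.006,0,0,0,-1],[0.023,0.945,0.006,0,0,0,-1]]'
python3 -m pendant '[[0,0.005,0,0,0,0,-1],[0,0.01,0,0,0,0,-1],[0,0.015,0,0,0,0,-1],[0,0.015,0,0,0,0,-1]]'
```

```text
clock: 33.55
tool_pos: [488.7, -287.0, 20.1]
tcp_rot: [0.55, -0.55, 0.444, -0.444]
contact_force: [-0.7, 0.1, -0.6]
gripper_width: 0.459
clock: 33.95
tool_pos: [488.6, -286.9, 18.3]
tcp_rot: [-0.55, 0.55, -0.444, 0.444]
contact_force: [-1.2, 0.3, 0.0]
gripper_width: 0.454
```

```bash

python3 -m pendant '[[0,0.004,0,0,0,0,-1],[0,0.006,0,0,0,0,-1],[0,0.006,0,0,0,0,-1]]'
```

```text
clock: 34.25
tool_pos: [488.6, -286.9, 17.8]
tcp_rot: [-0.55, 0.55, -0.444, 0.444]
contact_force: [0.5, -1.2, 0.1]
gripper_width: 0.453
```

```bash

python3 -m pendant '[[0,0.004,0,0,0,0,-1],[0,0.007,0,0,0,0,-1],[0,0.007,0,0,0,0,-1]]'
```

```text
clock: 34.55
tool_pos: [488.7, -286.9, 17.8]
tcp_rot: [-0.551, 0.551, -0.444, 0.444]
contact_force: [-2.1, 2.2, 5.8]
gripper_width: 0.456
```

```bash

python3 -m pendant '[[0,0,0,0,0,0,0],[0,0,0,0,0,0,0.1],[0,0,0,0,0,0,0.2],[0,0,0,0,0,0,0.2]]'
python3 -m pendant '[[0,-0.1,0,0,0,0,0.2],[0,-0.3,0,0,0,0,0.2],[0,-0.7,0,0,0,0,0.2],[0,-1,0,0,0,0,0.2],[-0.3,-1,-0.03,0,0,0,0.4],[-0.815,-1,-0.077,0,0,0,0.6],[-0.815,-1,-0.077,0,0,0,0.6]]'
python3 -m pendant '[[-0.4,0,-0.04,0,0.1,0,0.6],[-0.815,0,-0.077,0,0.456,0,0.6],[-0.815,0,-0.077,0,0.456,0,0.6],[-0.815,0,-0.077,0,0.456,0,0.6],[-0.815,0,-0.077,0,0.456,0,0.6],[-0.815,0,-0.077,0,0.456,0,0.6],[-0.815,0,-0.077,0,0.456,0,0.6]]'
python3 - <<'E'
from h import *
im,P,r,o=snap('wrist','w11.png')
Z=P[...,2];X=P[...,0];Y=P[...,1]
k=((Z>27)&(Z<36)&(X>390)&(X<490)&(Y>-180)&(Y<-80));p=plane(r,o,k,32);print('hs',rect(p),k.sum())
print(pose(),inv([438.8,-130.6,18]))
E
```

```text
clock: 34.95
tool_pos: [488.6, -286.9, 16.9]
tcp_rot: [-0.55, 0.55, -0.444, 0.444]
contact_force: [0.3, -0.2, -0.7]
gripper_width: 0.601
clock: 35.65
tool_pos: [462.1, -205.5, 117.9]
tcp_rot: [0.551, -0.551, 0.443, -0.443]
contact_force: [-0.1, -0.3, 0.3]
gripper_width: 0.799
clock: 36.35
tool_pos: [439.2, -131.0, 117.5]
tcp_rot: [-0.371, 0.37, -0.602, 0.602]
contact_force: [0.2, -0.2, 0.8]
gripper_width: 0.801
hs (array([ 439.1, -131.5]), 38.0, 50.6, 63.3) 1768
(array([[-4.50892223e-01,  4.72007583e-04,  8.92578277e-01],
       [-8.92578389e-01, -7.09633427e-05, -4.50892242e-01],
       [-1.49484220e-04, -9.99999886e-01,  4.53300588e-04]]), array([ 439.13576088, -131.02009464,  117.41600984])) [-0.00208714  0.9941581  -0.00534176]
```

View pics/w11.png

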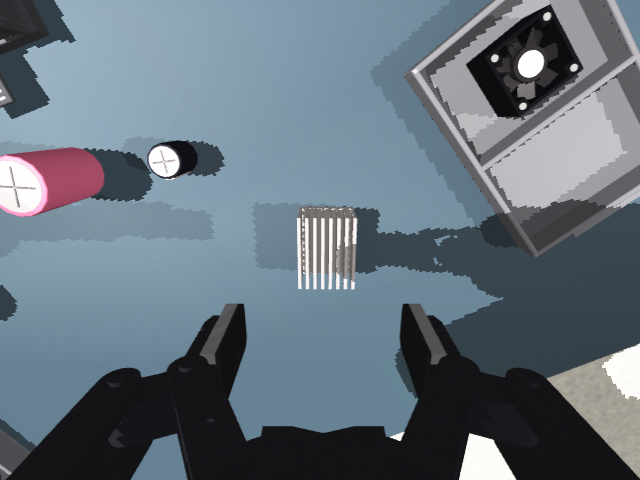

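The heatsink is at (327,248), aligned between the jaws, and the fan sits flat in its bay at (525,65).

```bash

python3 -m pendant '[[0,0.3,0,0,0,0,0.5],[0,0.65,0,0,0,0,0.4],[0,0.9,0,0,0,0,0.3],[0,0.97,0,0,0,0,0.2],[0,1,0,0,0,0,0.2],[0,1,0,0,0,0,0.2],[0,1,0,0,0,0,0.2]]'
python3 -m pendant '[[0,0,0,0,0,0,0.1],[0,0,0,0,0,0,0],[0,0,0,0,0,0,-0.05],[0,0,0,0,0,0,-0.2],[0,0,0,0,0,0,-1],[0,0,0,0,0,0,-1],[0,0,0,0,0,0,-1]]'
python3 -m pendant '[[0,-0.05,0,0,0,0,-1],[0,-0.2,0,0,0,0,-1],[0,-0.5,0,0,0,0,-1],[0,-1,0,0,0,0,-1],[0.2,-1,0.07,0,0,0,-1],[0.5,-1,0.18,0,0,0,-1],[0.81,-1,0.285,0,0,0,-1],[0.81,-1,0.285,0,0,0,-1]]'
python3 -m pendant '[[0.4,0,0.15,0,-0.1,0,-1],[0.81,0,0.285,0,-0.456,0,-1],[0.81,0,0.285,0,-0.456,0,-1],[0.81,0,0.285,0,-0.456,0,-1],[0.81,0,0.285,0,-0.456,0,-1],[0.81,0,0.285,0,-0.456,0,-1],[0.81,0,0.285,0,-0.456,0,-1]]'
python3 - <<'E'
from h import *
im,P,r,o=snap('wrist','w12.png')
Z=P[...,2];X=P[...,0];Y=P[...,1]
k=((Z>18)&(Z<24)&(X>340)&(X<560)&(Y<-215)&(Y>-375));p=plane(r,o,k,22);print('tray',rect(p),k.sum())
print(pose(),inv([416.8,-301.4,20]))
E
```

```text
clock: 37.1
tool_pos: [440.1, -131.0, 18.3]
tcp_rot: [-0.371, 0.369, -0.602, 0.603]
contact_force: [0.8, 0.5, 0.6]
gripper_width: 0.601
clock: 37.8
tool_pos: [439.4, -131.0, 17.7]
tcp_rot: [-0.37, 0.37, -0.602, 0.603]
contact_force: [-0.6, 0.5, 5.7]
gripper_width: 0.434
clock: 38.6
tool_pos: [426.9, -218.4, 117.0]
tcp_rot: [0.369, -0.369, 0.603, -0.603]
contact_force: [-0.6, 0.7, -1.8]
gripper_width: 0.434
clock: 39.3
tool_pos: [416.4, -300.8, 117.0]
tcp_rot: [0.55, -0.55, 0.445, -0.444]
contact_force: [-0.1, 0.2, -1.1]
gripper_width: 0.435
tray (array([ 452.9, -293.5]), 151.1, 107.4, 12.3) 7440
(array([[ 2.09635010e-01, -2.39315486e-04,  9.77779681e-01],
       [-9.77779668e-01,  2.44344458e-04,  2.09635067e-01],
       [-2.89083964e-04, -9.99999942e-01, -1.82774663e-04]]), array([ 416.40223661, -300.78859033,  117.01190087])) [0.00709254 0.97011651 0.00278483]
```

View pics/w12.png

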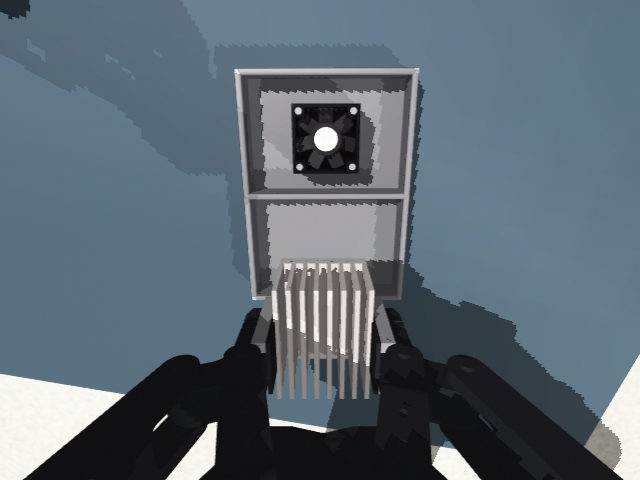

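The fan is flat in the far bay, at (326,138). The heatsink is held square above the near bay (rows 197–298), and the tray measurement agrees with my estimate to 0.1 mm. Lowering.

```bash

python3 -m pendant '[[0.007,0.25,0.003,0,0,0,-1],[0.007,0.55,0.003,0,0,0,-1],[0.007,0.8,0.003,0,0,0,-1],[0.007,0.9,0.003,0,0,0,-1],[0.007,0.92,0.003,0,0,0,-1],[0.007,0.93,0.003,0,0,0,-1],[0.007,0.94,0.003,0,0,0,-1],[0.007,0.945,0.003,0,0,0,-1],[0.007,0.95,0.003,0,0,0,-1],[0.007,0.95,0.003,0,0,0,-1],[0.007,0.95,0.003,0,0,0,-1]]'
python3 -m pendant '[[0,0.005,0,0,0,0,-1],[0,0.008,0,0,0,0,-1],[0,0.008,0,0,0,0,-1]]'
```

```text
clock: 40.45
tool_pos: [416.9, -301.8, 22.3]
tcp_rot: [0.551, -0.55, 0.444, -0.444]
contact_force: [-0.3, -0.8, -2.3]
gripper_width: 0.433
clock: 40.75
tool_pos: [416.8, -301.8, 21.2]
tcp_rot: [-0.55, 0.55, -0.444, 0.444]
contact_force: [0.2, -0.2, -0.9]
gripper_width: 0.432
```

```bash

python3 -m pendant '[[0,0.004,0,0,0,0,-1],[0,0.007,0,0,0,0,-1],[0,0.007,0,0,0,0,-1]]'
```

```text
clock: 41.05
tool_pos: [416.9, -301.8, 20.8]
tcp_rot: [-0.55, 0.551, -0.444, 0.444]
contact_force: [-1.1, 0.9, 1.5]
gripper_width: 0.434
```

Contact is felt. Release slowly, retreat, and check everything from above.

```bash

python3 -m pendant '[[0,0.003,0,0,0,0,-1],[0,0.003,0,0,0,0,-0.1],[0,0.003,0,0,0,0,0],[0,0.003,0,0,0,0,0.15],[0,0.003,0,0,0,0,0.15]]'
python3 -m pendant '[[0,-0.1,0,0,0,0,0.15],[0,-0.3,0,0,0,0,0.15],[0,-0.7,0,0,0,0,0.15],[0,-1,0,0,0,0,0.15],[0,-1,0,0,0,0,0.15]]'
python3 -m pendant '[[0.3,-0.3,-0.2,0,0,0,0.15],[0.7,-0.6,-0.4,0,0,0,0.15],[0.9,-0.6,-0.4,0,0,0,0.15],[0.9,-0.6,-0.4,0,0,0,0.15]]'
python3 -m pendant '[[0.4,0,-0.3,0,0,0,0.15],[0.9,0,-0.6,0,0,0,0.15],[0.9,0,-0.6,0,0,0,0.15]]'
python3 - <<'E'
from h import *
im,P,r,o=snap('top')
cv2.imwrite('pics/end.png',cv2.resize(im[130:360,140:520],None,fx=2,fy=2))
Z=P[...,2];X,Y=P[...,0],P[...,1]
for n,x,y,z in[('module',529,287,43),('cap',376,265,58),('choke',444,275,27),('fan',489,-286,31),('hs',417,-302,35),('small',535,-71,30),('pink',558,-2,55),('green',526,152,55)]:
    k=(abs(X-x)<40)&(abs(Y-y)<45)&(abs(Z-z-3)<4)
    if k.sum(): print(n,np.median(Z[k]).round(1),rect(plane(r,o,k,z)))
    else:print(n,0)
E
```

```text
clock: 41.55
tool_pos: [416.9, -301.8, 20.2]
tcp_rot: [-0.55, 0.55, -0.444, 0.444]
contact_force: [0.5, 0.7, -0.2]
gripper_width: 0.577
clock: 42.05
tool_pos: [419.6, -303.3, 125.8]
tcp_rot: [0.551, -0.55, 0.44, -0.447]
contact_force: [0.9, 0.4, -0.3]
gripper_width: 0.577
clock: 42.45
tool_pos: [396.8, -400.7, 181.1]
tcp_rot: [-0.55, 0.55, -0.444, 0.445]
contact_force: [-0.4, -0.2, -0.8]
gripper_width: 0.575
clock: 42.75
tool_pos: [355.2, -501.6, 179.2]
tcp_rot: [-0.55, 0.55, -0.445, 0.444]
contact_force: [0.7, -0.0, -0.4]
gripper_width: 0.576
module 44.8 (array([528.6, 284.5]), 39.8, 73.0, 8.1)
cap 59.9 (array([374.5, 264. ]), 32.6, 33.4, 27.4)
choke 27.9 (array([442.8, 277.2]), 70.4, 89.9, 7.7)
fan 32.5 (array([ 487. , -287.6]), 40.2, 41.0, 12.4)
hs 36.4 (array([ 415.4, -302.5]), 49.9, 38.9, 12.1)
small 31.8 (array([534.9, -71.2]), 18.9, 18.9, 89.9)
pink 56.7 (array([558.9,  -1.5]), 33.0, 32.4, 33.6)
green 56.8 (array([526.3, 152.6]), 30.8, 32.8, 0.4)
```

View pics/end.png

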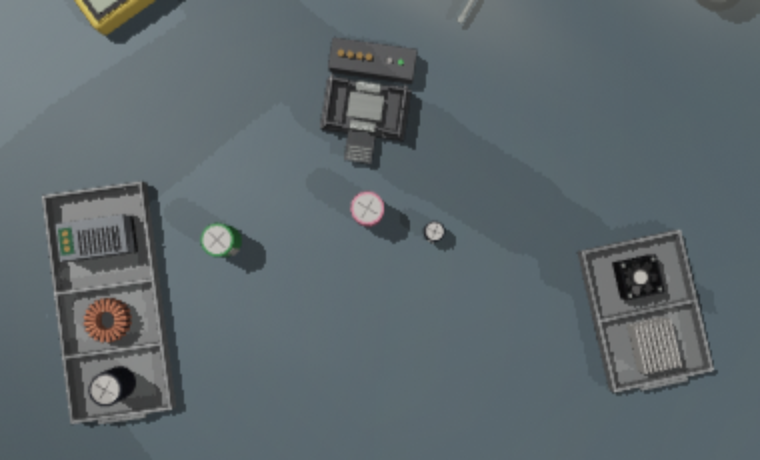

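All five parts are flat in their bays, the dock is empty, and the small, pink and green capacitors have not moved. Handing in.

```bash
python3 -c "
from rig import manip
print(manip.sign_off())"
```

```text
the job is handed in; nothing more can be done
None
```

Both kits are made up, and I handed the job in at about 43 s of robot time.

I pressed the paddle until the module popped up; its top rose from 60 to 68 mm. I then placed the parts in this order:
- **Three-bay tray:** the driver module in the wide bay, the large capacitor in the end small bay and the copper choke in the middle one.
- **Two-bay tray:** the fan in the far bay and the heatsink in the near bay.

**Last checks, from the top camera:**
- **Heights:** every part's top reads 1 to 2 mm above its expected height, apart from the choke, where the measurement also took in the tray rim. The same offset shows on the caps I never touched, so the parts are flat and upright.
- **Positions:** the module, capacitor, fan and heatsink are within about 3 mm of where I released them. The choke could not be sized or centred for the same reason, so I judged it by eye: it lies flat in its bay.
- **Left alone:** the small, pink and green capacitors have not moved.

**Forces:** the highest I read was about 14 N, when the large capacitor met the tray floor. That set-down was firmer than the others, which read up to about 6 N. The two cameras disagreed by 2 to 4 mm on positions, within their calibration, so I worked from in-between values.

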